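# Set out pipe fittings by height

### The job

Set the four loose pipe fittings (coupling, nipple, lying adapter and clamp ring) out on the board in order of height as they stand or lie now, the tallest on the pad next to the steel end post and the shortest on the pad farthest from it. Each fitting ends centred on the cross of its own pad, the same way up as it was found and let go. Leave the small jar beside the work where it is.

Things in the scene. Friction and masses are not known exactly. Their poses are not given: they have to be found in the camera images.
- coupling_center (a point): brass press coupling, the largest fitting: a flared round body, 59 mm wide at most, 76 mm tall, standing on its threaded end; the point is its centre, 38 mm above its underside; z up; 0.19 kg, may vary by a quarter
- nipple_center (a point): brass nipple: a plain upright round tube, 36 mm in diameter, 50 mm tall, threaded at the foot; the point is its centre, 25 mm above its underside; z up
- adapter_center (a point): stepped brass adapter, a bar-like fitting lying on its side: 124 mm long (along the point's y), 33 mm wide, 33 mm tall; the point is its centre, 16.5 mm above its underside; z up. Grasp it across its middle; on the pad its ends stand out over the pad's edges, best laid across the row
- ring_center (a point): brass clamp ring lying flat, 34 mm outside diameter, 12 mm tall, open in the middle; the point is its centre, 6 mm above its underside; z up
- pad_1: square black rubber pad with a white cross, 78 x 78 x 3 mm, fixed on the plywood board; the first from the left (+y) end of the four pads in the row. Origin at the centre of its underside (on the board, 12 mm above the cabinet top), so its upper face is 3 mm above the origin; x across the row (away from the robot), y along the row; neighbouring pads are 100 mm apart
- pad_2: square black rubber pad with a white cross, 78 x 78 x 3 mm, fixed on the plywood board; the second from the left (+y) end of the four pads in the row. Origin at the centre of its underside (on the board, 12 mm above the cabinet top), so its upper face is 3 mm above the origin; x across the row (away from the robot), y along the row; neighbouring pads are 100 mm apart
- pad_3: square black rubber pad with a white cross, 78 x 78 x 3 mm, fixed on the plywood board; the third from the left (+y) end of the four pads in the row. Origin at the centre of its underside (on the board, 12 mm above the cabinet top), so its upper face is 3 mm above the origin; x across the row (away from the robot), y along the row; neighbouring pads are 100 mm apart
- pad_4: square black rubber pad with a white cross, 78 x 78 x 3 mm, fixed on the plywood board; the last, at the right (-y) end, of the four pads in the row. Origin at the centre of its underside (on the board, 12 mm above the cabinet top), so its upper face is 3 mm above the origin; x across the row (away from the robot), y along the row; neighbouring pads are 100 mm apart
- post: upright steel end post with a knob head, 28 mm wide at the foot, 42 mm tall, fixed on the board 75 mm beyond the last pad of one end of the row (either end; the other end has only a flat screw head). Origin at the centre of its foot, on the board
- jar: small clear round jar with a pink lid, 52 mm in diameter, 54 mm tall, a bystander standing beside the work; origin at the centre of its underside; not to be disturbed
Things that resemble listed ones, but are neither listed nor needed, are in the scene too. What is shaped like the part that bears nipple_center but green is not meant.

How it is judged:
By the outcome, as a careful person would: the job done as asked, in the order asked, and still so for the second after the job is handed in, with the robot touching nothing.
It also fails if it takes over 106 s, if anything falls off the work surface, if the arm or the gripper's body presses on something with over 40 N, if the wrist force passes 120 N, or if a joint passes its speed limit or range.

### The arm

A 6-joint arm with a two-finger parallel gripper is mounted at the origin on a cart in front of the work surface, level with it; the furniture and walls round the work are solid. World frame = base frame: x ahead of the robot, y to its left, z up, the work surface at z = 0. Lengths are in mm, angles in rad, forces in N, time in s.
With the tool pointing down it reaches from about 300 to 775 mm from the base axis. Payload 14.6 kg.
Tool frame: the origin (TCP) lies between the finger pads; the fingertips stand 19 mm ahead of it and the grasp point (between the pads) is the TCP; z points along the fingers, y is the line along which they close (so a half turn about z gives the same grasp; the last joint's range is limited). The gripper opens to 85 mm and grips with 20 to 120 N. Pads are 22 mm wide; open, the fingers measure 114 mm over their backs; the gripper's body (76 mm by 85 mm) begins 54 mm behind the grasp point. The pads swing forward as they close: fully open they stand 13 mm farther back than shut.
Start: joints at [-1.304, 0.3, 1.521, -0, 1.321, -0.067], TCP at [180.192, -519.635, 250.281] pointing down, gripper open.
Joint ranges: [-3.03, 3.03], [-0.79, 2.21], [0.23, 2.52], [-1.04, 4.18], [0, 3.07], [-2.55, 2.55]. Speed limits (rad/s): [2.22, 2.22, 2.57, 3.14, 3.14, 3.14].

### API

Orientations are given as a rotation vector (axis times angle).
In Python, from station import r, imaging gives the robot as it stands.
- The arm moves only by the tool apply_moves, never from a script. Its argument "plan" is a list of rows, each a list of 2 entries, a list of its own where there are three numbers: the shift along the tool's x, y, z in mm, then the turn about the tool's z in degrees. A call has 1 to 8 rows; each row is the pose to reach, as a shift and turn from the pose commanded when the call began, along the tool's axes at that moment; what a row does not reach only later rows make up. A row lasts 1/12 s, in which the tool goes at most 41.7 mm and 7.16 degrees, less where a joint would pass 70% of its speed; a pose out of reach is approached as far as the arm can. A call with a gripper value outside its range is refused whole. "jaw" is the closure, from 0 (fully open) to 1 (shut), set as the call begins (left out, the last holds). The fingers move at their own pace and stop on an object; "force" is the grip in N (left out, the last holds). Time passes only in rows, so rows that repeat a pose let the fingers close. It gives the time, the measured TCP pose, the force, the opening and the grip force at its end, in the units of the state.
- r.sense(): the state, without advancing time (a new reading comes with each control period).
- imaging.read_camera(name): name is "scene" or "top"; returns the picture (480x640x3 uint8, red, green, blue); there is no depth.
- imaging.camera_params(name): a dict with "fx", "fy", "cx", "cy" (pixels), "world_to_cam" (4x4, takes a point from world to camera coordinates). Camera axes: x right, y up, looking along -z (the intrinsics and any distortion apply to the point x, -y, -z); pixel columns grow to the right and rows downward; lengths in mm; the calibration is good to about 2 mm. A picture is of the moment at which its call begins. camera_params takes no time and is no camera call.
- r.job_done(): hands the job in; it is judged then, once.
The state is a dict: "t": time; "qpos": joint angles; "joint_vel": joint speeds; "joint_torque": joint torques, N m; "ee_pos": TCP position; "orientation": TCP orientation; "contact_force": force on the tool from outside, world axes, zero at the start; "moment": the same for the moment, N m; "finger_gap": opening from 0.0 (shut) to 1.0 (fully open); "grasp_force": force on a finger pad.
Only numpy, scipy, OpenCV 4.12 (cv2) and the standard library are available. Lean on these libraries where they do the work, as an engineer would, in place of code of your own. Each camera call takes 0.05 s, during which the arm holds its last target. There are 200 camera calls.

## Working session

There is one attempt and no reset: what is moved stays moved. The work goes in short steps, Python scripts to look and compute and a tool call to move; the robot and the scene stay as the last step left them, time stands still between calls to the robot, and variables do not carry over. Pictures are saved under pics/ and viewed, at most 14 in all, crops included, and the job is handed in when it is done.

Besides the shell and the picture viewer there is one more tool, called after "Call:" as name(argument=value, ...), one argument or row to a line, values as JSON. apply_moves: Moves the arm, as the interface text tells. Its arguments: {"type":"object","properties":{"plan":{"type":"array","items":{"type":"array"}},"jaw":{"type":"number"},"force":{"type":"number"}},"required":["plan"]}

```bash
mkdir -p pics; python3 - <<'E'
from station import r, imaging
import cv2,json
for n in("scene","top"):
    im=imaging.read_camera(n); cv2.imwrite(f"pics/{n}0.png",im[:,:,::-1])
    p=imaging.camera_params(n); print(n,{k:(v if not hasattr(v,'tolist') else v.tolist()) for k,v in p.items()})
print(r.sense())
E
```

```text
scene {'fx': 624.1558999739353, 'fy': 624.1558999739353, 'cx': 329.9608485313759, 'cy': 238.63558895571765, 'world_to_cam': [[-0.42968441736325697, -0.902938610783047, -0.008553749609352882, 227.04722805357977], [0.5765354795697998, -0.2816238746167004, 0.7670038031477407, -359.34313054407767], [-0.6949662885870216, 0.3246380421377909, 0.6415855354701525, -796.4435137414667], [0.0, 0.0, 0.0, 1.0]]}
top {'fx': 541.6799953028128, 'fy': 541.6799953028128, 'cx': 313.66999806711954, 'cy': 238.62033375270556, 'world_to_cam': [[0.0029395817051404796, -0.9999050606722382, -0.013462113557935728, -4.889654155581385], [0.9892050251876093, 0.0009352652692611324, 0.14653512692340206, -564.6347720427048], [-0.14650862432969683, -0.013747542359420797, 0.9891138600161741, -1154.3835743095483], [0.0, 0.0, 0.0, 1.0]]}
{'t': 0.1, 'qpos': array([-1.30358733e+00,  3.00447945e-01,  1.52154204e+00,  1.59780405e-05,
        1.32066525e+00, -6.66345301e-02]), 'joint_vel': array([ 1.95881068e-04, -1.66534811e-03, -2.89633119e-03,  4.06638979e-04,
        1.28826306e-03, -2.43273727e-05]), 'joint_torque': array([ 8.28853335e-04, -5.44382429e+01, -3.62373090e+01, -2.23699988e-05,
        3.06751637e-03, -1.26638395e-05]), 'ee_pos': array([ 180.15474349, -519.4575612 ,  249.75051157]), 'orientation': array([-3.09688424e+00, -5.21786311e-01,  1.42868377e-04]), 'contact_force': array([ 0.23722093, -0.223151  , -0.57908651]), 'moment': array([ 0.02329329, -0.01045191,  0.03904921]), 'grasp_force': 0.0, 'finger_gap': 0.9991397708686368}
```

View pics/scene0.png

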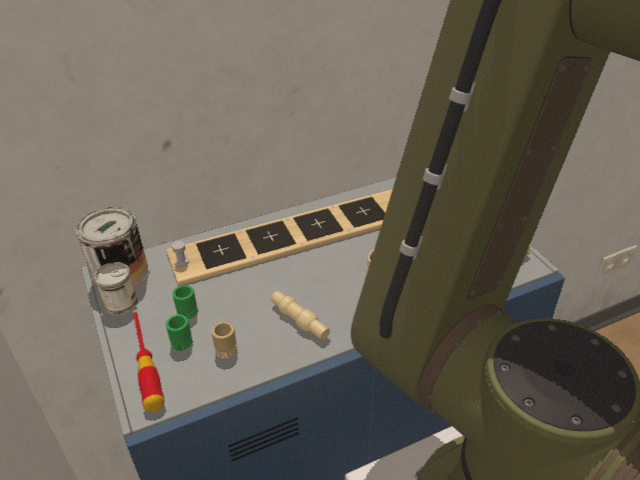

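View pics/top0.png

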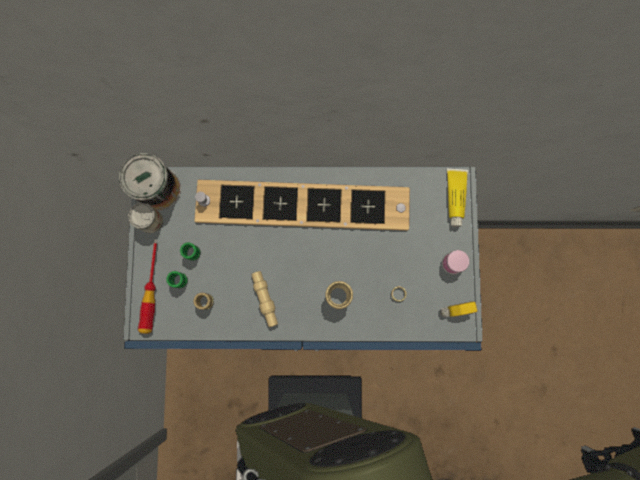

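The scene view shows the steel post at the left (181,255), beside pad_1. The top view shows, at these pixels:
- **Fittings:** nipple (203,301), adapter (264,300), coupling (339,295) and ring (399,294).
- **Pads 1 to 4:** (237,202), (281,204), (324,205) and (368,207).
- **Jar:** pink lid at (455,262).

The order is therefore coupling to pad_1, nipple to pad_2, adapter to pad_3 and ring to pad_4.

```bash
cat >h.py <<'E'
import numpy as np,cv2
from station import r,imaging
def cast(n,uv,z):
    p=imaging.camera_params(n);M=np.array(p["world_to_cam"]);R,t=M[:3,:3],M[:3,3]
    d=R.T@np.array([(uv[0]-p["cx"])/p["fx"],-(uv[1]-p["cy"])/p["fy"],-1]);C=-R.T@t
    return (C+d*(z-C[2])/d[2])[:2]
def proj(n,P):
    p=imaging.camera_params(n);M=np.array(p["world_to_cam"]);c=M[:3,:3]@np.array(P)+M[:3,3]
    return np.array([p["cx"]+p["fx"]*c[0]/-c[2],p["cy"]-p["fy"]*c[1]/-c[2]])
def brass(im):
    h=cv2.cvtColor(im,cv2.COLOR_RGB2HSV)
    return cv2.inRange(h,(10,60,50),(30,255,255))
E
python3 - <<'E'
from h import *
np.set_printoptions(precision=1,suppress=True)
im=imaging.read_camera("top")
m=brass(im); m[:235]=0;m[338:]=0;m[:,:190]=0;m[:,430:]=0
for c in cv2.findContours(m,cv2.RETR_EXTERNAL,cv2.CHAIN_APPROX_NONE)[0]:
    if cv2.contourArea(c)<60: continue
    (x,y),rad=cv2.minEnclosingCircle(c); R=cv2.minAreaRect(c)
    z={0:50,1:16.5,2:76,3:12}[0 if x<230 else 1 if x<300 else 2 if x<370 else 3]
    bp=cv2.boxPoints(R); print(cv2.contourArea(c),"circ",x,y,rad,"->",cast("top",(x,y),z),"rect",R,cast("top",R[0],z), [cast("top",b,z) for b in bp] if z==16.5 else "")
g=im.min(axis=2).astype(int); reg=im[165:235,180:430]
# white crosses within dark pads: centroids of dark pads incl. cross
d=cv2.inRange(im.max(axis=2),0,60); d[:180]=0;d[230:]=0;d[:,:215]=0;d[:,390:]=0
d=cv2.morphologyEx(d,cv2.MORPH_CLOSE,np.ones((5,5)))
for c in cv2.findContours(d,cv2.RETR_EXTERNAL,cv2.CHAIN_APPROX_NONE)[0]:
    if cv2.contourArea(c)<400: continue
    R=cv2.minAreaRect(c); print("pad",R,cast("top",R[0],15))
for n,u in(("post foot",(201,200)),("jar",(455,262))): print(n,cast("top",u,54))
a=cv2.resize(im[240:335,190:415],None,fx=3.5,fy=3.5,interpolation=cv2.INTER_CUBIC)
b=cv2.resize(im[175:235,190:415],None,fx=3.5,fy=3.5,interpolation=cv2.INTER_CUBIC)
cv2.imwrite("pics/crop1.png",np.vstack([b,a])[:,:,::-1])
E
```

```text
247.0 circ 203.0 301.0 10.049975395202637 -> [426.9 234.9] rect ((203.0, 301.0), (16.0, 20.0), 90.0) [426.9 234.9] 
164.5 circ 398.27777099609375 293.547607421875 7.741705417633057 -> [ 445.7 -192. ] rect ((398.2500305175781, 293.75), (14.142135620117188, 14.849242210388184), 45.0) [ 445.2 -191.9] 
572.5 circ 338.82672119140625 294.62872314453125 14.007523536682129 -> [440.1 -57.7] rect ((338.5, 294.5), (27.0, 27.0), 90.0) [440.4 -57. ] 
611.5 circ 264.5 298.5 28.504484176635742 -> [433.8 105.4] rect ((264.0500183105469, 298.6500244140625), (56.920989990234375, 14.862703323364258), 71.56504821777344) [433.5 106.4] [array([488.2, 143.2]), array([498.8, 111.8]), array([379.5,  70. ]), array([369.2, 101. ])]
pad ((367.0, 206.0), (32.0, 32.0), 90.0) [ 643.7 -124.5]
pad ((323.4627685546875, 204.89427185058594), (32.305301666259766, 31.972257614135742), 2.385944128036499) [646.3 -25.5]
pad ((279.8249206542969, 203.20103454589844), (32.13877868652344, 31.72247314453125), 2.385944128036499) [650.2  74. ]
pad ((236.28089904785156, 201.63502502441406), (32.443599700927734, 31.872535705566406), 2.0454084873199463) [653.8 173.7]
post foot [649.  245.8]
jar [ 512.  -309.9]
```

View pics/crop1.png

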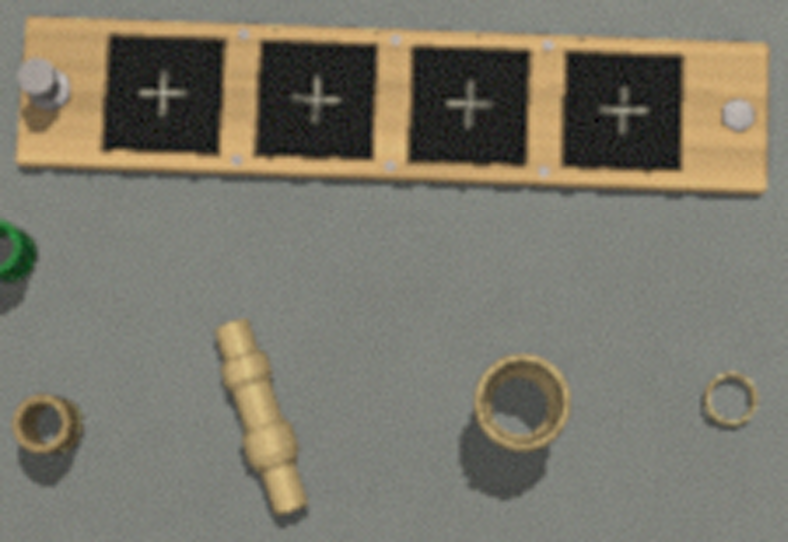

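The crop confirms it: the knob post is at the left of pad_1, and the right end has only a flat screw head. The crosses sit at the pad centres. Next I refine the crosses, the adapter axis and the rims.

```bash
python3 - <<'E'
from h import *
np.set_printoptions(precision=1,suppress=True)
im=imaging.read_camera("top")
for k,(u,v) in enumerate([(236,202),(280,203),(324,205),(368,206)]):
    w=im[v-11:v+12,u-11:u+12].min(axis=2).astype(float); w=np.clip(w-60,0,None)
    yy,xx=np.mgrid[v-11:v+12,u-11:u+12]; c=((xx*w).sum()/w.sum(),(yy*w).sum()/w.sum())
    print("cross",k+1,np.array(c),cast("top",c,15))
m=brass(im); s=np.zeros_like(m); s[262:332,245:285]=m[262:332,245:285]
ys,xs=np.nonzero(s); P=np.array([cast("top",(x,y),16.5) for x,y in zip(xs,ys)])
_,_,V=np.linalg.svd(P-P.mean(0)); a=V[0]*np.sign(V[0][0]); t=P@a
n=np.array([-a[1],a[0]]);q=P@n
print("adapter ax deg",np.degrees(np.arctan2(a[1],a[0])),"mean",P.mean(0),"len",np.ptp(t),"mid",a*(t.max()+t.min())/2+n*(q.max()+q.min())/2)
for nm,c,z in(("nip",(202.2,300.5),50),("coup",(338.7,294.4),76),("ring",(398.4,293.8),9)): print(nm,cast("top",c,z))
E
```

```text
cross 1 [236.  201.3] [654.7 174.4]
cross 2 [280.6 202.5] [651.9  72.3]
cross 3 [323.  204.2] [647.8 -24.4]
cross 4 [368.  206.2] [ 643.3 -126.8]
adapter ax deg 19.04758127856573 mean [433.6 106.2] len 126.42731117972198 mid [434.1 106.1]
nip [427.9 236.7]
coup [440.6 -57.4]
ring [ 445.2 -192.7]
```

Call:
apply_moves(
  plan=[
    [[357,-222,100],0],
    [[357,-222,100],0],
    [[357,-222,100],0],
    [[357,-222,100],0],
    [[357,-222,100],0],
    [[357,-222,100],0],
    [[357,-222,100],0],
    [[357,-222,100],0],
  ],
  jaw=0,
  force=40,
)

```text
t: 0.87
ee_pos: [385.1, -265.8, 172.8]
orientation: [3.098, 0.522, 0.0]
contact_force: [0.3, -0.3, -0.9]
finger_gap: 0.997
grasp_force: 0.0
```

```bash
cat >>h.py <<'E'
def go(x,y,z,ang=None):
    s=r.sense();o=s["orientation"];R=cv2.Rodrigues(np.array(o))[0]
    print("t",round(s["t"],1),"pos",np.round(s["ee_pos"],1),"ang",round(np.degrees(np.arctan2(R[1,0],R[0,0])),1),"F",np.round(s["contact_force"],1),"gap",round(s["finger_gap"],3),"gf",round(s["grasp_force"],1))
    print("shift",np.round(R.T@(np.array([x,y,z])-s["ee_pos"]),1))
E
python3 - <<'E'
from h import *
go(445,-192.5,20)
E
```

```text
t 0.9 pos [ 385.1 -265.8  172.8] ang 19.1 F [ 0.3 -0.3 -0.9] gap 0.997 gf 0.0
shift [ 80.6 -49.7 152.8]
```

Call:
apply_moves(
  plan=[
    [[60,-37,90],0],
    [[60,-37,90],0],
    [[60,-37,90],0],
    [[60,-37,90],0],
    [[60,-37,90],0],
    [[60,-37,90],0],
  ],
)

```text
t: 1.37
ee_pos: [429.0, -213.6, 83.9]
orientation: [3.097, 0.522, 0.001]
contact_force: [-0.3, -0.7, 1.0]
finger_gap: 1.002
grasp_force: 0.0
```

```bash
python3 - <<'E'
from h import *
go(445,-192.5,20)
im=imaging.read_camera("scene"); cv2.imwrite("pics/s1.png",cv2.resize(im[130:400,150:550],None,fx=2,fy=2)[:,:,::-1])
E
```

```text
t 1.4 pos [ 429.  -213.6   83.9] ang 19.1 F [-0.3 -0.7  1. ] gap 1.002 gf 0.0
shift [ 22.  -14.7  63.9]
```

View pics/s1.png

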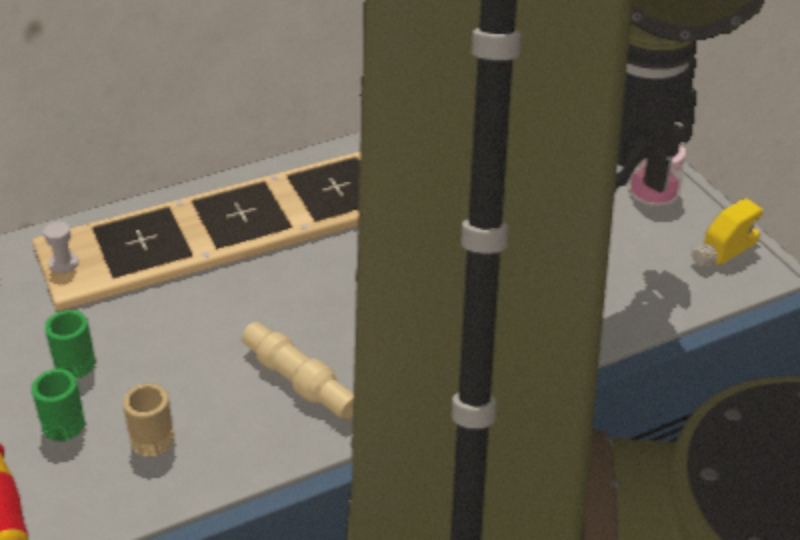

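The arm hides the coupling. The nipple (148,418 in the crop) and the adapter (300,368) are clear, and the jar stands well behind the gripper. I go on to the ring.

Call:
apply_moves(
  plan=[
    [[22,-15,20],0],
    [[22,-15,40],0],
    [[22,-15,52],0],
    [[22,-15,60],0],
    [[22,-15,63],0],
    [[22,-15,63],0],
    [[22,-15,63],0],
    [[22,-15,63],0],
  ],
)

```text
t: 2.08
ee_pos: [445.1, -192.1, 21.1]
orientation: [3.097, 0.521, 0.002]
contact_force: [0.3, 0.1, 0.7]
finger_gap: 0.999
grasp_force: 0.0
```

```bash
python3 - <<'E'
from h import *
go(445,-192.5,19)
im=imaging.read_camera("top"); cv2.imwrite("pics/t2.png",cv2.resize(im[240:335,330:470],None,fx=4,fy=4)[:,:,::-1])
E
```

```text
t 2.1 pos [ 445.1 -192.1   21.1] ang 19.1 F [0.3 0.1 0.7] gap 0.999 gf 0.0
shift [-0.2  0.4  2.1]
```

Call:
apply_moves(
  plan=[
    [[0,0,1],0],
    [[0,0,1],0],
    [[0,0,1],0],
    [[0,0,1],0],
    [[0,0,1],0],
    [[0,0,1],0],
    [[0,0,1],0],
    [[0,0,1],0],
  ],
  jaw=1,
  force=30,
)

```text
t: 2.8
ee_pos: [444.8, -191.6, 19.4]
orientation: [3.098, 0.522, 0.0]
contact_force: [-1.1, 1.5, 5.3]
finger_gap: 0.372
grasp_force: 29.4
```

Call:
apply_moves(
  plan=[
    [[0,0,-15],0],
    [[0,0,-40],0],
    [[0,0,-60],0],
    [[40,0,-75],0],
    [[80,0,-80],0],
    [[120,1,-80],0],
    [[160,2,-80],0],
    [[190,2,-80],0],
  ],
)

```text
t: 3.47
ee_pos: [627.2, -129.9, 99.1]
orientation: [3.098, 0.523, 0.001]
contact_force: [-0.9, -0.6, 0.4]
finger_gap: 0.374
grasp_force: 30.2
```

```bash
python3 - <<'E'
from h import *
go(643.5,-125.5,35)
E
```

```text
t 3.5 pos [ 627.2 -129.9   99.1] ang 19.2 F [-0.9 -0.6  0.4] gap 0.374 gf 30.2
shift [16.8  1.1 64.1]
```

Call:
apply_moves(
  plan=[
    [[18,1,0],0],
    [[18,1,20],0],
    [[18,1,40],0],
    [[18,1,50],0],
    [[18,1,55],0],
    [[18,1,55],0],
    [[18,1,55],0],
    [[18,1,55],0],
  ],
)

```text
t: 4.13
ee_pos: [642.7, -126.6, 45.5]
orientation: [3.097, 0.521, 0.003]
contact_force: [-0.1, 0.7, 0.1]
finger_gap: 0.369
grasp_force: 30.2
```

```bash
python3 - <<'E'
from h import *
go(643.5,-125.5,34.5)
im=imaging.read_camera("top"); cv2.imwrite("pics/t3.png",cv2.resize(im[150:260,300:440],None,fx=4,fy=4)[:,:,::-1])
im=imaging.read_camera("scene"); cv2.imwrite("pics/s3.png",cv2.resize(im[130:400,150:550],None,fx=2,fy=2)[:,:,::-1])
E
```

```text
t 4.1 pos [ 642.7 -126.6   45.5] ang 19.1 F [-0.1  0.7  0.1] gap 0.369 gf 30.2
shift [ 1.1 -0.8 11. ]
```

View pics/s3.png

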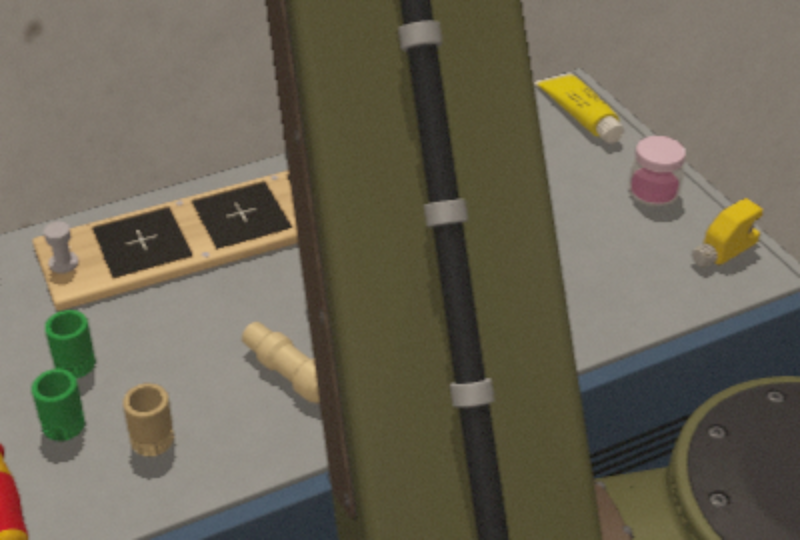

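The jar is untouched, and the ring is held (gap 0.37) behind the arm. I lower it and let go.

Call:
apply_moves(
  plan=[
    [[1,-1,5],0],
    [[1,-1,9],0],
    [[1,-1,10.5],0],
    [[1,-1,10.5],0],
    [[1,-1,10.5],0],
  ],
)

```text
t: 4.65
ee_pos: [643.0, -124.9, 34.4]
orientation: [3.098, 0.522, 0.001]
contact_force: [-3.7, 2.6, 9.5]
finger_gap: 0.371
grasp_force: 31.0
```

Call:
apply_moves(
  plan=[
    [[0,0,0],0],
    [[0,0,0],0],
    [[0,0,0],0],
    [[0,0,0],0],
    [[0,0,0],0],
    [[0,0,-20],0],
    [[0,0,-50],0],
    [[0,0,-80],0],
  ],
  jaw=0,
)

```text
t: 5.32
ee_pos: [642.3, -124.9, 113.8]
orientation: [-3.097, -0.522, 0.003]
contact_force: [0.1, 0.5, 1.3]
finger_gap: 0.999
grasp_force: 0.0
```

```bash
python3 - <<'E'
from h import *
go(440.6,-57.4,150)
E
```

```text
t 5.3 pos [ 642.3 -124.9  113.8] ang 19.1 F [0.1 0.5 1.3] gap 0.999 gf 0.0
shift [-168.5 -129.9  -35.8]
```

Call:
apply_moves(
  plan=[
    [[-121,-286,0],0],
    [[-121,-286,0],0],
    [[-121,-286,0],0],
    [[-121,-286,0],0],
    [[-121,-286,0],0],
    [[-121,-286,0],0],
    [[-121,-286,0],0],
    [[-121,-286,0],0],
  ],
)

```text
t: 5.98
ee_pos: [431.9, 107.8, 113.6]
orientation: [-3.097, -0.524, 0.001]
contact_force: [0.1, -0.8, 0.3]
finger_gap: 1.003
grasp_force: 0.0
```

```bash
python3 - <<'E'
from h import *
go(434,106,22)
im=imaging.read_camera("top"); a=cv2.resize(im[165:335,190:440],None,fx=3,fy=3,interpolation=cv2.INTER_CUBIC);cv2.imwrite("pics/t4.png",a[:,:,::-1])
im=imaging.read_camera("scene");cv2.imwrite("pics/s4.png",im[:,:,::-1])
E
```

```text
t 6.0 pos [431.9 107.8 113.6] ang 19.2 F [ 0.1 -0.8  0.3] gap 1.003 gf 0.0
shift [ 1.5  2.4 91.6]
```

View pics/t4.png

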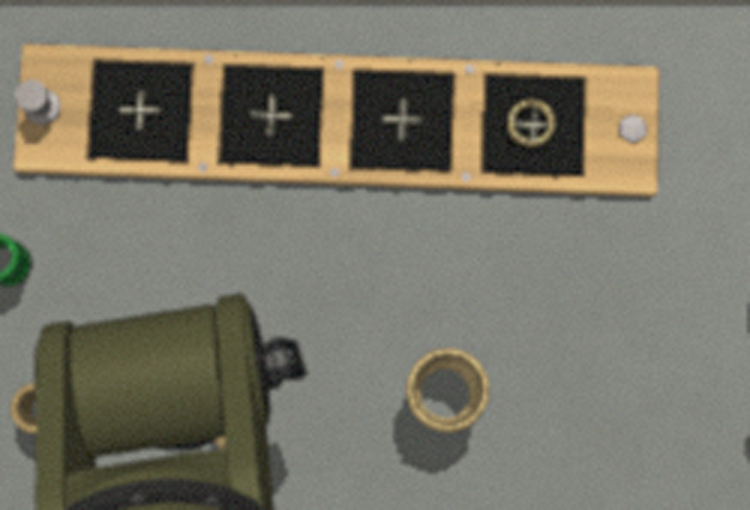

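View pics/s4.png

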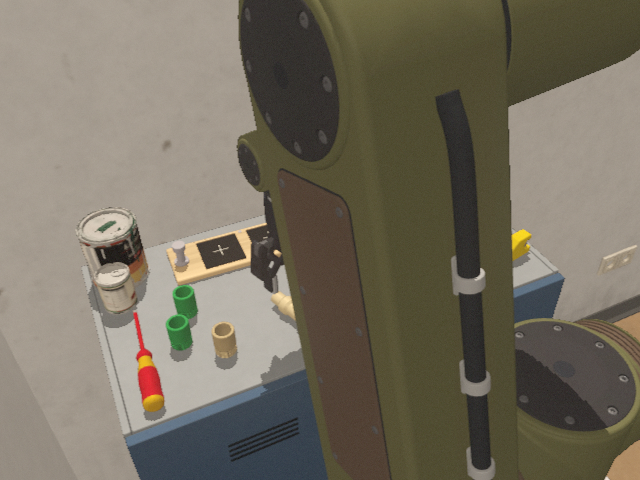

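The ring is centred on the pad_4 cross (531,122 in the crop). Now the adapter.

Call:
apply_moves(
  plan=[
    [[1.5,2.5,30],0],
    [[1.5,2.5,60],0],
    [[1.5,2.5,80],0],
    [[1.5,2.5,88],0],
    [[1.5,2.5,92],0],
    [[1.5,2.5,92],0],
    [[1.5,2.5,92],0],
  ],
)

```text
t: 6.67
ee_pos: [437.8, 103.6, 22.5]
orientation: [3.098, 0.521, 0.002]
contact_force: [-0.4, -0.2, 0.0]
finger_gap: 1.0
grasp_force: 0.0
```

Call:
apply_moves(
  plan=[
    [[0,0,0],0],
    [[0,0,0],0],
    [[0,0,0],0],
    [[0,0,0],0],
    [[0,0,0],0],
    [[0,0,0],0],
    [[0,0,0],0],
    [[0,0,0],0],
  ],
  jaw=1,
  force=50,
)

```text
t: 7.33
ee_pos: [437.3, 103.8, 22.2]
orientation: [-3.098, -0.522, -0.001]
contact_force: [-2.1, 0.7, 7.3]
finger_gap: 0.378
grasp_force: 50.7
```

Call:
apply_moves(
  plan=[
    [[0,0,-15],0],
    [[0,0,-45],0],
    [[10,12,-75],0],
    [[40,48,-80],5],
    [[70,80,-80],11],
    [[100,115,-80],17],
    [[130,150,-80],21.2],
    [[150,180,-80],21.2],
  ],
)

```text
t: 8.0
ee_pos: [630.3, -12.0, 101.5]
orientation: [-3.141, 0.064, 0.0]
contact_force: [0.7, 0.6, -1.8]
finger_gap: 0.377
grasp_force: 50.1
```

Call:
apply_moves(
  plan=[
    [[0,0,0],0],
    [[0,0,0],0],
    [[0,0,0],0],
  ],
)

```text
t: 8.25
ee_pos: [628.1, -10.9, 100.9]
orientation: [-3.141, 0.057, 0.003]
contact_force: [-0.4, 0.3, -2.2]
finger_gap: 0.38
grasp_force: 50.2
```

```bash
python3 - <<'E'
from h import *
go(649.4,-25.6,38)
im=imaging.read_camera("top"); a=cv2.resize(im[165:335,190:440],None,fx=3,fy=3,interpolation=cv2.INTER_CUBIC);cv2.imwrite("pics/t5.png",a[:,:,::-1])
im=imaging.read_camera("scene");cv2.imwrite("pics/s5.png",im[:,:,::-1])
E
```

```text
t 8.2 pos [628.1 -10.9 100.9] ang -2.1 F [-0.4  0.3 -2.2] gap 0.38 gf 50.2
shift [21.9 14.  62.9]
```

View pics/s5.png

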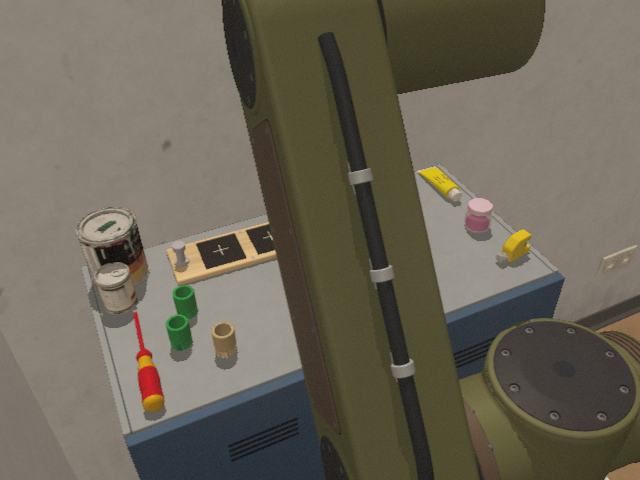

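The arm hides the held adapter, though the grip is steady. I place it and check from above afterwards.

Call:
apply_moves(
  plan=[
    [[22,14,10],0],
    [[22,14,35],0],
    [[22,14,50],0],
    [[22,14,57],0],
    [[22,14,60],0],
    [[22,14,63],0],
    [[22,14,63],0],
    [[22,14,63],0],
  ],
)

```text
t: 9.02
ee_pos: [650.7, -25.7, 39.7]
orientation: [3.141, -0.056, 0.002]
contact_force: [0.3, 0.6, -1.6]
finger_gap: 0.379
grasp_force: 50.2
```

```bash
python3 - <<'E'
from h import *
go(649.4,-25.6,37.2)
E
```

```text
t 9.0 pos [650.7 -25.7  39.7] ang -2.1 F [ 0.3  0.6 -1.6] gap 0.379 gf 50.2
shift [-1.3 -0.1  2.5]
```

Call:
apply_moves(
  plan=[
    [[-1,0,1.5],0],
    [[-1,0,2.5],0],
    [[-1,0,2.5],0],
    [[-1,0,2.5],0],
  ],
)

```text
t: 9.35
ee_pos: [649.6, -25.8, 37.2]
orientation: [3.141, -0.057, 0.001]
contact_force: [-3.6, 0.3, 5.2]
finger_gap: 0.378
grasp_force: 51.1
```

Call:
apply_moves(
  plan=[
    [[0,0,0],0],
    [[0,0,0],0],
    [[0,0,0],0],
    [[0,0,0],0],
    [[0,0,0],0],
    [[0,0,-20],0],
    [[0,0,-55],0],
    [[0,0,-90],0],
  ],
  jaw=0,
)

```text
t: 10.02
ee_pos: [648.7, -25.8, 126.2]
orientation: [-3.141, 0.057, 0.004]
contact_force: [0.1, -0.3, 1.0]
finger_gap: 0.999
grasp_force: 0.0
```

Call:
apply_moves(
  plan=[
    [[-218,-262,0],0],
    [[-218,-262,0],0],
    [[-218,-262,0],0],
    [[-218,-262,0],0],
    [[-218,-262,0],0],
    [[-218,-262,0],0],
    [[-218,-262,0],0],
    [[-218,-262,0],0],
  ],
)

```text
t: 10.68
ee_pos: [444.2, 239.2, 126.4]
orientation: [-3.141, 0.057, -0.001]
contact_force: [0.8, -0.4, 0.3]
finger_gap: 1.005
grasp_force: 0.0
```

```bash
python3 - <<'E'
from h import *
go(427.9,236.7,35)
im=imaging.read_camera("top"); a=cv2.resize(im[165:335,190:440],None,fx=3,fy=3,interpolation=cv2.INTER_CUBIC);cv2.imwrite("pics/t6.png",a[:,:,::-1])
im=imaging.read_camera("scene");cv2.imwrite("pics/s6.png",im[:,:,::-1])
E
```

```text
t 10.7 pos [444.2 239.2 126.4] ang -2.1 F [ 0.8 -0.4  0.3] gap 1.005 gf 0.0
shift [-16.2   3.1  91.4]
```

View pics/t6.png

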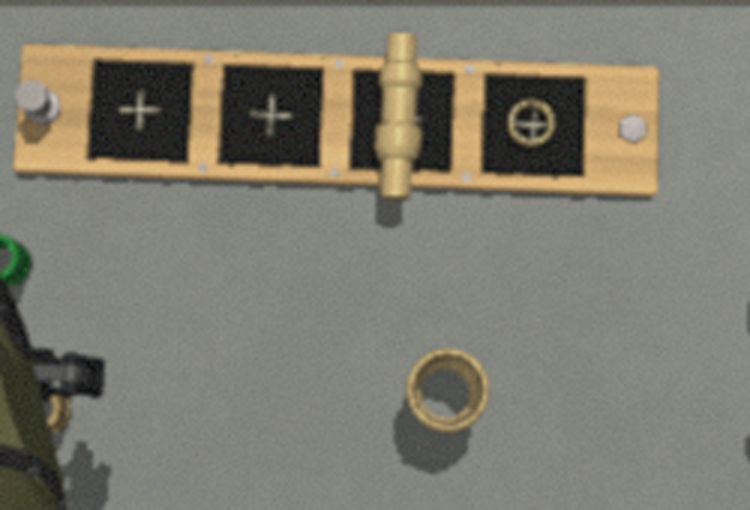

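The adapter lies across pad_3 with its axis at about (398,115); the cross would be at (402,118). I compute the offset with the heights included.

```bash
python3 - <<'E'
from h import *
np.set_printoptions(precision=1,suppress=True)
im=imaging.read_camera("top")
h=cv2.cvtColor(im,cv2.COLOR_RGB2HSV)
# inside the pad: bright vs dark; row-wise mid of the fitting
for v in range(190,220,3):
    xs=[u for u in range(306,342) if im[v,u,0]>90 and h[v,u,1]>60]
    if xs: print(v,min(xs),max(xs),cast("top",((min(xs)+max(xs))/2,v),31))
for u in range(320,327):
    ys=[v for v in range(168,240) if im[v,u,0]>150 and h[v,u,1]>60]; print(u,min(ys),max(ys),cast("top",(u,min(ys)),31),cast("top",(u,max(ys)),31))
for k in range(4):
    P=(654.3-3.6*k,174-99.8*k); print(k+1,proj("top",(*P,15)))
E
```

```text
190 306 341 [677.2 -25.5]
193 306 341 [670.2 -25.5]
196 306 341 [663.3 -25.5]
199 306 341 [656.4 -25.5]
202 306 341 [649.5 -25.5]
205 306 341 [642.6 -25.5]
208 306 341 [635.7 -25.5]
211 306 341 [628.9 -25.5]
214 306 341 [622.  -25.5]
217 306 341 [615.2 -25.5]
320 176 229 [709.7 -17.6] [587.9 -17.7]
321 176 229 [709.7 -19.8] [587.9 -19.9]
322 176 229 [709.7 -22.1] [587.9 -22.2]
323 176 229 [709.7 -24.4] [587.9 -24.4]
324 176 229 [709.7 -26.6] [587.9 -26.6]
325 176 229 [709.7 -28.9] [587.9 -28.9]
326 176 226 [709.7 -31.2] [594.7 -31.1]
1 [236.1 201.4]
2 [279.8 203. ]
3 [323.5 204.5]
4 [367.4 206.1]
```

The adapter is within about 2 mm of the cross, which is good. Next is the nipple.

Call:
apply_moves(
  plan=[
    [[-13,3,0],0],
    [[-13,3,0],0],
    [[-13,3,15],0],
    [[-13,3,30],0],
    [[-13,3,30],0],
    [[-13,3,30],0],
  ],
)

```text
t: 11.33
ee_pos: [433.0, 234.8, 95.9]
orientation: [3.141, -0.059, -0.002]
contact_force: [-0.3, 0.7, -0.1]
finger_gap: 1.005
grasp_force: 0.0
```

```bash
python3 - <<'E'
from h import *
go(427.9,236.7,32)
im=imaging.read_camera("scene");cv2.imwrite("pics/s7.png",cv2.resize(im[130:400,90:490],None,fx=2,fy=2)[:,:,::-1])
E
```

```text
t 11.3 pos [433.  234.8  95.9] ang -2.1 F [-0.3  0.7 -0.1] gap 1.005 gf 0.0
shift [-5.1 -1.7 64. ]
```

View pics/s7.png

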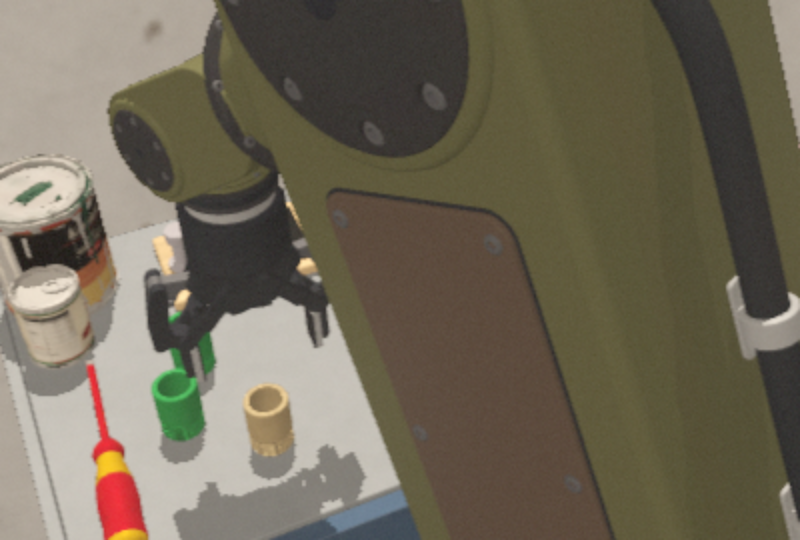

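The gripper hangs above and beyond the nipple. The nipple rim is at crop (268,398) and the green one at (178,385). I cross-check with this view.

```bash
python3 - <<'E'
from h import *
print("nip",cast("scene",(90+268/2-.25,130+398/2-.25),50),"green",cast("scene",(90+178/2,130+384/2),50),cast("top",(176,280),50),proj("scene",(427.9,236.7,50)))
E
```

```text
nip [424.83802078 234.17749187] green [469.79704302 294.0467503 ] [472.12736145 295.28641524] [221.61396656 327.96168136]
```

Call:
apply_moves(
  plan=[
    [[-6.5,-0.5,5],0],
    [[-6.5,-0.5,25],0],
    [[-6.5,-0.5,45],0],
    [[-6.5,-0.5,58],0],
    [[-6.5,-0.5,62],0],
    [[-6.5,-0.5,62],0],
    [[-6.5,-0.5,62],0],
  ],
)

```text
t: 11.97
ee_pos: [426.3, 236.3, 34.9]
orientation: [-3.141, 0.057, -0.001]
contact_force: [1.0, 0.2, 0.6]
finger_gap: 1.0
grasp_force: 0.0
```

Call:
apply_moves(
  plan=[
    [[0,0,0],0],
    [[0,0,0],0],
    [[0,0,0],0],
    [[0,0,0],0],
    [[0,0,0],0],
    [[0,0,0],0],
    [[0,0,0],0],
    [[0,0,0],0],
  ],
  jaw=1,
  force=40,
)

```text
t: 12.63
ee_pos: [426.3, 236.2, 34.8]
orientation: [-3.141, 0.057, -0.001]
contact_force: [-2.2, -1.8, 8.2]
finger_gap: 0.399
grasp_force: 39.0
```

Call:
apply_moves(
  plan=[
    [[0,0,-15],0],
    [[0,0,-45],0],
    [[10,10,-70],0],
    [[40,30,-75],0],
    [[75,50,-75],0],
    [[110,72,-75],0],
    [[145,95,-75],0],
    [[180,118,-75],0],
  ],
)

```text
t: 13.3
ee_pos: [602.6, 110.5, 109.3]
orientation: [-3.141, 0.057, -0.0]
contact_force: [1.1, 0.6, -0.4]
finger_gap: 0.4
grasp_force: 40.5
```

Call:
apply_moves(
  plan=[
    [[25,18,0],0],
    [[40,30,0],0],
    [[48,35,0],0],
    [[48,35,20],0],
    [[48,35,40],0],
    [[48,35,48],0],
    [[48,35,48],0],
    [[48,35,48],0],
  ],
)

```text
t: 13.97
ee_pos: [647.8, 75.8, 61.6]
orientation: [-3.141, 0.056, 0.0]
contact_force: [1.4, 0.2, -1.3]
finger_gap: 0.399
grasp_force: 40.5
```

```bash
python3 - <<'E'
from h import *
go(650.8,74,49.6)
E
```

```text
t 14.0 pos [647.8  75.8  61.6] ang -2.0 F [ 1.4  0.2 -1.3] gap 0.399 gf 40.5
shift [ 3.   1.7 12. ]
```

Call:
apply_moves(
  plan=[
    [[3,1.5,4],0],
    [[3,1.5,9],0],
    [[3,1.5,12],0],
    [[3,1.5,12],0],
    [[3,1.5,12],0],
    [[3,1.5,12],0],
  ],
)

```text
t: 14.47
ee_pos: [651.3, 73.7, 49.9]
orientation: [-3.141, 0.057, -0.002]
contact_force: [-0.3, -0.5, 5.8]
finger_gap: 0.404
grasp_force: 41.3
```

Call:
apply_moves(
  plan=[
    [[0,0,0],0],
    [[0,0,0],0],
    [[0,0,0],0],
    [[0,0,0],0],
    [[0,0,0],0],
    [[0,0,-20],0],
    [[0,0,-50],0],
    [[0,0,-90],0],
  ],
  jaw=0,
)

```text
t: 15.13
ee_pos: [649.7, 73.6, 137.5]
orientation: [3.141, -0.057, -0.008]
contact_force: [0.7, -0.0, 1.3]
finger_gap: 0.997
grasp_force: 0.0
```

Call:
apply_moves(
  plan=[
    [[-195,110,0],0],
    [[-195,110,0],0],
    [[-195,110,0],0],
    [[-195,110,0],0],
    [[-195,110,0],0],
    [[-195,110,0],0],
    [[-195,110,0],0],
    [[-195,110,0],0],
  ],
)

```text
t: 15.8
ee_pos: [452.1, -29.5, 139.7]
orientation: [3.141, -0.059, 0.002]
contact_force: [0.4, 1.0, -0.1]
finger_gap: 1.003
grasp_force: 0.0
```

```bash
python3 - <<'E'
from h import *
go(440.6,-57.4,50)
im=imaging.read_camera("top"); a=cv2.resize(im[165:335,190:440],None,fx=3,fy=3,interpolation=cv2.INTER_CUBIC)
im=imaging.read_camera("scene");cv2.imwrite("pics/s8.png",im[:,:,::-1])
b=cv2.resize(a,(640,435)); cv2.imwrite("pics/t8.png",a[:,:,::-1])
E
```

```text
t 15.8 pos [452.1 -29.5 139.7] ang -2.1 F [ 0.4  1.  -0.1] gap 1.003 gf 0.0
shift [-10.5  28.3  89.7]
```

View pics/t8.png

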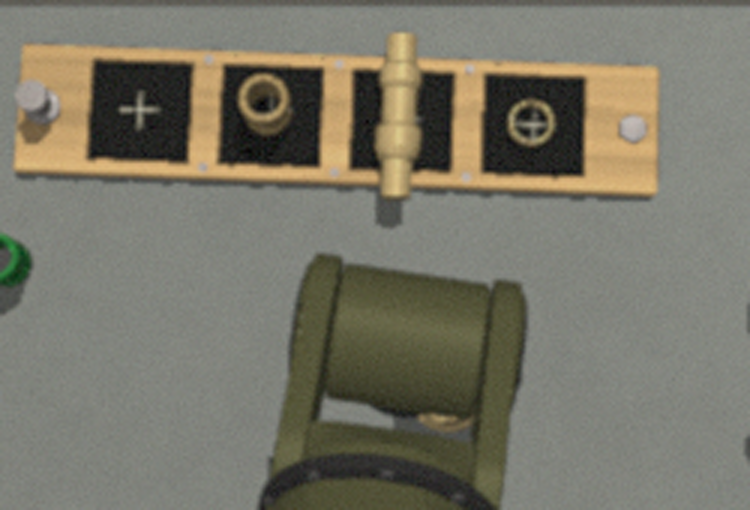

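The nipple rim at (265,102) matches a centred stance once parallax is allowed for. Last is the coupling.

Call:
apply_moves(
  plan=[
    [[-9,28,0],0],
    [[-9,28,10],0],
    [[-9,28,20],0],
    [[-9,28,20],0],
    [[-9,28,20],0],
  ],
)

```text
t: 16.32
ee_pos: [442.2, -56.2, 118.4]
orientation: [-3.141, 0.056, 0.003]
contact_force: [0.2, 0.1, -0.3]
finger_gap: 0.998
grasp_force: 0.0
```

```bash
python3 - <<'E'
from h import *
go(440.6,-57.4,50)
print(proj("top",(650.8,74,65)))
E
```

```text
t 16.3 pos [442.2 -56.2 118.4] ang -2.0 F [ 0.2  0.1 -0.3] gap 0.998 gf 0.0
shift [-1.4  1.3 68.4]
[278.12983113 198.10864197]
```

Call:
apply_moves(
  plan=[
    [[-1.5,1.5,10],0],
    [[-1.5,1.5,25],0],
    [[-1.5,1.5,40],0],
    [[-1.5,1.5,55],0],
    [[-1.5,1.5,64],0],
    [[-1.5,1.5,67],0],
    [[-1.5,1.5,67],0],
    [[-1.5,1.5,67],0],
  ],
)

```text
t: 16.98
ee_pos: [440.8, -58.3, 52.5]
orientation: [3.141, -0.057, 0.001]
contact_force: [0.3, -0.2, -1.5]
finger_gap: 1.002
grasp_force: 0.0
```

Call:
apply_moves(
  plan=[
    [[0,0,0],0],
    [[0,0,0],0],
    [[0,0,0],0],
    [[0,0,0],0],
    [[0,0,0],0],
    [[0,0,0],0],
  ],
  jaw=1,
  force=50,
)

```text
t: 17.48
ee_pos: [441.1, -58.6, 53.0]
orientation: [3.141, -0.057, 0.003]
contact_force: [-0.7, -1.3, 6.0]
finger_gap: 0.663
grasp_force: 51.7
```

```bash
python3 - <<'E'
from h import *
go(654.3,174,66)
E
```

```text
t 17.5 pos [441.1 -58.6  53. ] ang -2.1 F [-0.7 -1.3  6. ] gap 0.663 gf 51.7
shift [ 204.6 -240.1  -12.7]
```

Call:
apply_moves(
  plan=[
    [[0,0,-12],0],
    [[0,0,-40],0],
    [[0,0,-70],0],
    [[0,0,-95],0],
    [[0,-15,-100],0],
    [[10,-40,-100],0],
    [[30,-70,-100],0],
    [[50,-100,-100],0],
  ],
)

```text
t: 18.15
ee_pos: [494.5, 40.9, 152.8]
orientation: [-3.141, 0.059, -0.002]
contact_force: [0.3, -1.2, -2.1]
finger_gap: 0.665
grasp_force: 54.0
```

Call:
apply_moves(
  plan=[
    [[30,-30,0],0],
    [[55,-60,0],0],
    [[80,-85,0],0],
    [[105,-110,0],0],
    [[130,-130,0],0],
    [[145,-138,0],0],
    [[145,-138,0],0],
    [[145,-138,0],0],
  ],
)

```text
t: 18.82
ee_pos: [643.9, 172.7, 151.3]
orientation: [3.141, -0.056, -0.002]
contact_force: [-0.6, 0.2, -1.9]
finger_gap: 0.664
grasp_force: 54.0
```

```bash
python3 - <<'E'
from h import *
go(654.3,174,68)
im=imaging.read_camera("scene");cv2.imwrite("pics/s9.png",im[:,:,::-1])
E
```

```text
t 18.8 pos [643.9 172.7 151.3] ang -2.0 F [-0.6  0.2 -1.9] gap 0.664 gf 54.0
shift [10.5 -1.7 83.3]
```

View pics/s9.png

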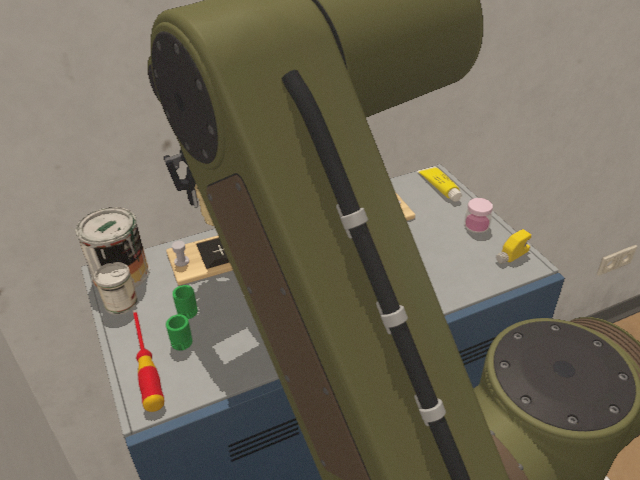

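The coupling hangs in the gripper at about (205,210), clear of the post at (181,255). I lower it onto pad_1.

Call:
apply_moves(
  plan=[
    [[10.5,-1.5,10],0],
    [[10.5,-1.5,30],0],
    [[10.5,-1.5,50],0],
    [[10.5,-1.5,65],0],
    [[10.5,-1.5,73],0],
    [[10.5,-1.5,73],0],
    [[10.5,-1.5,73],0],
    [[10.5,-1.5,73],0],
  ],
)

```text
t: 19.53
ee_pos: [655.0, 173.5, 80.7]
orientation: [-3.141, 0.057, -0.003]
contact_force: [-0.1, -0.3, -1.4]
finger_gap: 0.662
grasp_force: 54.0
```

```bash
python3 - <<'E'
from h import *
go(654.3,174,68)
E
```

```text
t 19.5 pos [655.  173.5  80.7] ang -2.1 F [-0.1 -0.3 -1.4] gap 0.662 gf 54.0
shift [-0.7 -0.5 12.7]
```

Call:
apply_moves(
  plan=[
    [[-0.5,-0.5,4],0],
    [[-0.5,-0.5,8],0],
    [[-0.5,-0.5,11],0],
    [[-0.5,-0.5,12.5],0],
    [[-0.5,-0.5,12.5],0],
    [[-0.5,-0.5,12.5],0],
    [[-0.5,-0.5,12.5],0],
  ],
)

```text
t: 20.12
ee_pos: [654.8, 174.1, 68.1]
orientation: [-3.141, 0.057, -0.004]
contact_force: [-0.4, -0.6, 8.4]
finger_gap: 0.661
grasp_force: 54.6
```

```bash
python3 - <<'E'
from h import *
go(654.3,174,68)
E
```

```text
t 20.1 pos [654.8 174.1  68.1] ang -2.1 F [-0.4 -0.6  8.4] gap 0.661 gf 54.6
shift [-0.5  0.2  0.1]
```

It has touched down. I open part way to stay clear of the post, then retreat.

Call:
apply_moves(
  plan=[
    [[0,0,0],0],
    [[0,0,0],0],
    [[0,0,0],0],
    [[0,0,0],0],
    [[0,0,-20],0],
    [[0,0,-50],0],
    [[0,0,-80],0],
    [[0,0,-110],0],
  ],
  jaw=0.1,
)

```text
t: 20.78
ee_pos: [653.8, 174.1, 177.7]
orientation: [3.141, -0.057, -0.001]
contact_force: [-0.7, 0.2, 0.4]
finger_gap: 0.899
grasp_force: 0.0
```

Call:
apply_moves(
  plan=[
    [[-250,200,-20],0],
    [[-250,200,-20],0],
    [[-250,200,-20],0],
    [[-250,200,-20],0],
    [[-250,200,-20],0],
    [[-250,200,-20],0],
    [[-250,200,-20],0],
    [[-250,200,-20],0],
  ],
)

```text
t: 21.45
ee_pos: [394.5, -17.8, 196.6]
orientation: [3.141, -0.057, -0.0]
contact_force: [-0.3, 0.4, 0.8]
finger_gap: 0.897
grasp_force: 0.0
```

```bash
python3 - <<'E'
from h import *
go(0,0,0)
im=imaging.read_camera("top"); a=cv2.resize(im[165:335,190:440],None,fx=3,fy=3,interpolation=cv2.INTER_CUBIC)
s=imaging.read_camera("scene");cv2.imwrite("pics/s10.png",s[:,:,::-1])
cv2.imwrite("pics/t10.png",a[:,:,::-1])
print(proj("top",(654.3,174,91)))
E
```

```text
t 21.4 pos [394.5 -17.8 196.6] ang -2.1 F [-0.3  0.4  0.8] gap 0.897 gf 0.0
shift [-394.9   -3.5  196.6]
[230.65649066 193.84656982]
```

View pics/t10.png

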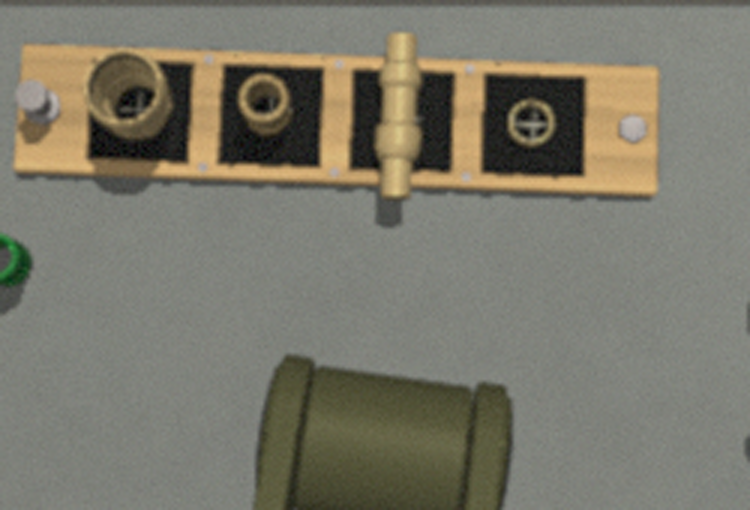

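The row is in order, and the coupling rim sits near (127,91). I use the last picture to check its centring closely.

```bash
python3 - <<'E'
from h import *
ims=np.mean([imaging.read_camera("top").astype(float) for _ in range(6)],0).astype(np.uint8)
a=cv2.resize(ims[176:224,214:254],None,fx=10,fy=10,interpolation=cv2.INTER_CUBIC)
b=cv2.resize(ims[176:224,306:344],None,fx=10,fy=10,interpolation=cv2.INTER_CUBIC)
for P in[(654.3,174,91),(654.3,174,15)]:
    c=((proj("top",P)-(214,176)+.5)*10).round().astype(int); cv2.circle(a,tuple(map(int,c)),4,(255,0,0),-1); print(c)
c=((proj("top",(647,-25.5,31.5))-(306,176)+.5)*10).astype(int); cv2.circle(b,tuple(map(int,c)),4,(255,0,0),-1)
p=[tuple(map(int,((proj("top",(654.3+29.5*np.cos(t),174+29.5*np.sin(t),91))-(214,176)+.5)*10))) for t in np.linspace(0,6.28,40)]
for q in p: cv2.circle(a,q,1,(0,255,255),-1)
p=[tuple(map(int,((proj("top",(654.3+18*np.cos(t),174+18*np.sin(t),15))-(214,176)+.5)*10))) for t in np.linspace(0,6.28,40)]
for q in p: cv2.circle(a,q,1,(255,0,255),-1)
cv2.imwrite("pics/z.png",np.hstack([a,b])[:,:,::-1])
E
```

```text
[172 183]
[226 259]
```

View pics/z.png

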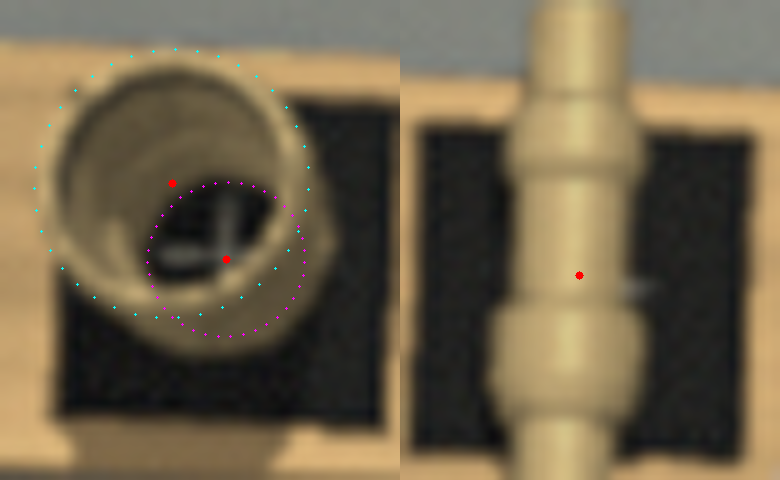

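The coupling rim is centred at (172,180) against the predicted (172,183). The adapter axis is within about 1.5 mm of its mark. I hand the job in.

Call:
apply_moves(
  plan=[
    [[0,0,0],0],
    [[0,0,0],0],
    [[0,0,0],0],
    [[0,0,0],0],
    [[0,0,0],0],
    [[0,0,0],0],
  ],
)

```text
t: 22.35
ee_pos: [397.0, -16.7, 196.6]
orientation: [-3.141, 0.057, 0.0]
contact_force: [0.1, -1.0, -0.1]
finger_gap: 0.9
grasp_force: 0.0
```

```bash
python3 -c "
from station import r
print(r.job_done())"
```

```text
the job is handed in; nothing more can be done
None
```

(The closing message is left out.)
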